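# Lever up the casting box's marble lid

### The arm

A 6-joint arm with a two-finger parallel gripper is mounted at the origin on the work surface. World frame = base frame: x ahead of the robot, y to its left, z up, the work surface at z = 0. Lengths are in mm, angles in rad, forces in N, time in s.
With the tool pointing down it reaches from about 350 to 875 mm from the base axis. Payload 4.2 kg.
Tool frame: the origin (TCP) lies at the very end of the fingers, on their centre line; the grasp point (between the pads) lies 19 mm behind it (env.grasp_offset is the distance from the TCP to the grasp point, in mm); z points along the fingers, y is the direction in which the jaws open and shut (so a half turn about z gives the same grasp; the last joint's range is limited). The gripper opens to 87 mm and grips with 3 to 60 N. Pads are 19 mm wide; open, the fingers measure 117 mm over their backs; the gripper's body (75 mm by 190 mm) begins 51 mm behind the grasp point.
Start: joints at [1.586, 0.385, 0.008, 0, -1.194, -0.259], TCP at [150.838, 606.504, 222.55] pointing down, gripper open.
Joint ranges: [-3.14, 3.14], [-1.21, 2.06], [-1.07, 1.41], [-3.16, 2.05], [-2.99, -0.16], [-3.1, 3.1]. Speed limits (rad/s): [2.79, 2.79, 3.14, 3.14, 3.14, 3.14].

### API

Orientations are given as a unit quaternion [w, x, y, z].
In Python, from workcell import env, cams gives the robot as it stands. The module is installed in compiled form; this text tells all that it offers.
- The arm moves only by the tool step_arm, never from a script. Its argument "targets" is a list of rows, each a list of 3 entries, a list of its own where there are three numbers: the opening in per cent of the stroke, from 0 (shut) to 100 (fully open), then the shift along the tool's x, y, z in units of 30 mm (1.0 is 30 mm), then the turn, a rotation vector about the tool's x, y, z in units of 5 degrees (1.0 is 5 degrees). A call has 1 to 10 rows; each row shifts and turns the pose as measured when the row begins, along the tool's axes as they then stand; what a row does not reach is not made up. A row lasts 1/12 s, in which the tool goes at most 41.7 mm and 7.16 degrees, less where a joint would pass 70% of its speed; a pose out of reach is approached as far as the arm can. A call is refused whole if a number of a shift passes 1 or a number of a turn 1, either way. A call with a gripper value outside its range is refused whole. The fingers move at their own pace and stop on an object; "grip_force" is the grip in N (left out, the last holds). Time passes only in rows, so rows that do not move let the fingers close. It gives the time, the measured TCP pose, the force and the opening at its end, in the units of the state.
- env.get_state(): the state, without advancing time (a new reading comes with each control period).
- cams.grab_frame(name): name is "side" or "top"; returns a dict with "frame" (420x560x3 uint8, red, green, blue), "fx", "fy", "cx", "cy" (pixels), "R" (3x3) and "t" (3): a world point X has camera coordinates R X + t. Camera axes: x right, y down, z forward; pixel columns grow to the right and rows downward; lengths in mm; the calibration is good to about 2 mm. A picture is of the moment at which its call begins. There is no depth.
- env.hand_in(): hands the job in, once; it reports no verdict.
The state is a dict: "time": time; "q": joint angles; "qd": joint speeds; "tau": joint torques, N m; "tcp_pos": TCP position; "ee_rot": TCP orientation; "wrist_force": force on the tool from outside, world axes, zero at the start; "wrist_torque": the same for the moment, N m; "gripper_width": finger opening in mm.
Only numpy, scipy, OpenCV 4.12 (cv2) and the standard library are available. Lean on these libraries where they do the work, as an engineer would, in place of code of your own. Each camera call takes 0.05 s, during which the arm holds its last target.

### The job

The lever beside the casting box is chocked: with the fingers, push the chock sideways by its upright post, along the bench, until its stone pillar stands a good finger's breadth clear of the lever. Then press the lever's wide end down until it meets or nearly meets the bench, so that its short end raises the heavy marble lid, and finish while still holding the lever down. Nothing is to be picked up: do not lift the chock or the lever out of its cradle, do not touch the casting box, its lid or the cradle, and leave the other things where they are.

Things in the scene. Friction and masses are not known exactly. Their poses are not given: they have to be found in the camera images.
- stand: Fixed plywood casting box and wooden lever cradle on one baseboard. Origin: on the bench below the lever's pin; x along the pin, away from the robot; y along the resting lever, to the box. Cradle: 68 (x) by 60 mm, 140 high, with open-topped slots for the pin. Box: 220 (x) by 200 by 135 mm high, y = +140 to +340 mm. Lever's wide end: -y side, over bare bench.
- lever: Loose wooden lever lying level in the cradle, 300 g. Origin: centre of its steel pin, 125 mm above the bench; y towards the box, z up. Bar 30 wide, 20 mm thick; short end at y = +130 mm under the lid's tongue; long end a paddle 56 wide, 65 long, ending at y = -260 mm. Unchocked it turns 0.46 rad until the paddle meets the bench; takes 5 to 12 N at the paddle; rises again if let go.
- paddle (a point): Middle of the top face of the lever's wide end (the place to press), 235 mm from the pin and 10 mm above its centre line; at rest 135 mm above the bench. Axes as the lever's.
- lid (a joint): Angle of the heavy marble lid (slab 220 x 200 x 36 mm, about 4 kg) about its hinge along the box's far (+y) edge: 0 shut, grows as it opens. With the lever fully down it is about 0.23 rad; with the chock in place it can reach only about 0.03.
- tongue (a point): Underside of the lid's steel tongue (70 mm wide), over the lever's short end; 135 mm above the bench when shut.
- pillar (a point): Middle of the chock's marble pillar, 40 x 40 mm, 63 mm above the bench; its top is at 108 mm, 7 mm below the lever. It starts under the lever about 150 mm from the pin. Axes as the chock's.
- post (a point): Middle of the chock's upright round wooden post, 22 mm thick, 95 mm from the pillar's centre, out to the side of the lever away from the robot. The point is 54 mm above the bench, the post's top at 90 mm. About 69 mm is free for fingers between the lever's edge and the post, above the sled; pushing the post away from the lever draws the pillar out after it.
- offcut: Bystander, not to be moved: small loose marble block, 50 x 40 x 32 mm, between the cradle and the chock. Origin under its middle.
- mallet: Bystander, not to be moved: short wooden carver's mallet standing on its head, 150 mm high. Origin under its middle.
- jar: Bystander, not to be moved: amber glass jar, 56 mm across, 70 mm high. Origin under its middle.
- chisel: Bystander, not to be moved: wood-handled chisel lying on the bench just beyond the paddle, about 220 mm long. Origin under its middle.
- carton: Bystander, not to be moved: cardboard carton, 90 x 70 x 35 mm. Origin under its middle.
- cup: Bystander, not to be moved: white cup, 76 mm across, 90 mm high. Origin under its middle.
- brush: Bystander, not to be moved: brush lying on the right of the bench. Origin under its middle.
- chock: The chock, loose, about 500 g: marble pillar and wooden post on a wooden sled 145 (x) by 46 by 18 mm high, from x = -25 to +120 mm. Origin: on the bench, under the pillar's centre; x towards its post, away from the robot.
There are look-alikes about, which are no part of the job. Leave any purple or yellow look-alike of the chock alone.

How it is judged (in metres and radians):
On the way, in this order (a step that is already met when the one before it is completed fails the run):
1. the chock is pushed sideways until its pillar stands clear of the lever (x of pillar in the frame of stand above 0.05 m and value of joint lid below 0.08 rad), for 0.1 s.
2. the lever is pressed down and the lid is up (value of joint lid above 0.185 rad and contact force between the fingers and lever above 1 N), for 0.2 s.
At the end, for the whole second after the job is handed in: Lid open more than 0.185 rad and still; paddle top under 60 mm above the bench, held by the fingers (over 1 N); pin in its cradle; chock upright, its pillar centre over 45 mm out from the lever's middle line, on the side of its post, not touching the lever (all of step 2 and velocity of joint lid below 0.05 rad/s and height (world z) of paddle below 0.06 m and contact force between lever and chock below 0.5 N and x of pillar in the frame of stand above 0.045 m and angle between pillar's own z axis and vertical below 0.2 rad and z of lever in the frame of stand below 0.133 m); the arm keeps its last pose, push and grip.
It fails at once if the chock is lifted or tipped over (height (world z) of pillar above 0.083 m or angle between pillar's own z axis and vertical above 0.5 rad).
It fails at once if the lever is lifted out of its cradle (z of lever in the frame of stand above 0.14 m or horizontal distance between lever and stand above 0.02 m).
It fails at once if the robot touches the casting box, its lid or the cradle (contact force between any of the fingers, the arm and stand above 1.5 N).
It fails at once if another thing on the bench is moved by more than 30 mm (distance of any of offcut, mallet, jar, chisel, carton, cup, brush from where it was at the start of the episode above 0.03 m).
It also fails if it takes over 45 s, if anything falls off the work surface, if the arm or the gripper's body presses on something with over 40 N, if the wrist force passes 120 N, or if a joint passes its speed limit or range.

## Working session

There is one attempt and no reset: what is moved stays moved. The work goes in short steps, Python scripts to look and compute and a tool call to move; the robot and the scene stay as the last step left them, time stands still between calls to the robot, and variables do not carry over. Pictures are saved under pics/ and viewed, and the job is handed in when it is done.

Besides the shell and the picture viewer there is one more tool, called after ">>>" as name([rows], argument=value, ...), one row to a line, values as JSON. step_arm: Moves the arm, as the interface text tells. Its arguments: {"type":"object","properties":{"targets":{"type":"array"},"grip_force":{"type":"number"}},"required":["targets"]}

```bash
mkdir -p pics; cat > h.py <<'E'
import numpy as np,cv2
from workcell import env,cams
def snap(n,f):
    d=cams.grab_frame(n); cv2.imwrite('pics/'+f,cv2.cvtColor(d['frame'],cv2.COLOR_RGB2BGR)); 
    np.savez('pics/'+f+'.npz',**{k:np.array(d[k]) for k in d}); return d
def load(f): return np.load('pics/'+f+'.npz')
def proj(d,X):
    c=d['R']@np.array(X,float)+d['t']; return [float(d['fx']*c[0]/c[2]+d['cx']),float(d['fy']*c[1]/c[2]+d['cy'])]
def onz(d,u,v,z):
    r=d['R'].T@np.array([(u-d['cx'])/d['fx'],(v-d['cy'])/d['fy'],1]); o=-d['R'].T@d['t']; return o+r*(z-o[2])/r[2]
def tri(d1,p1,d2,p2):
    A=[];b=[]
    os=[];rs=[]
    for d,p in((d1,p1),(d2,p2)):
        r=d['R'].T@np.array([(p[0]-d['cx'])/d['fx'],(p[1]-d['cy'])/d['fy'],1]);r/=np.linalg.norm(r)
        o=-d['R'].T@d['t'];P=np.eye(3)-np.outer(r,r);A.append(P);b.append(P@o);os.append(o)
    X=np.linalg.solve(A[0]+A[1],b[0]+b[1]); return X,np.linalg.norm(A[0]@(X-os[0])),np.linalg.norm(A[1]@(X-os[1]))
E
python3 - <<'E'
from h import *
for n in('side','top'):
    d=snap(n,n+'0.png'); print(n,d['fx'],(-d['R'].T@d['t']).round())
s=env.get_state();print(s)
E
```

```text
side 395.8777956797214 [454. 659. 837.]
top 414.90755789895115 [ 320.  -28. 1256.]
{'time': 0.1, 'q': array([ 1.58562531e+00,  3.85485019e-01,  6.77354905e-03, -4.01172085e-04,
       -1.19400291e+00, -2.58590174e-01]), 'qd': array([ 1.32412321e-03, -8.90412404e-05,  3.36465728e-03,  2.14580633e-03,
        1.08265668e-03, -4.14572093e-04]), 'tau': array([-1.76054564e-04, -3.91695499e+01,  1.87932694e+01,  4.23201934e+00,
        1.34065695e-02, -7.27449537e-05]), 'tcp_pos': array([150.71606503, 606.0092864 , 221.57510143]), 'ee_rot': array([ 9.75488120e-04,  9.92572279e-01, -1.21652440e-01, -5.40042268e-05]), 'wrist_force': array([-0.23763172, -0.34551106,  0.96960639]), 'wrist_torque': array([ 0.02724881, -0.07551381, -0.01407378]), 'gripper_width': 87.04759454103517}
```

View pics/side0.png

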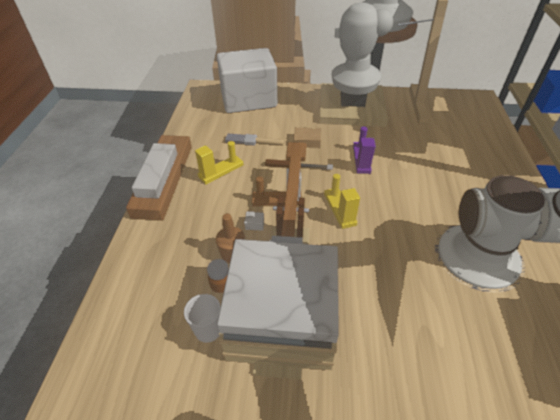

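View pics/top0.png

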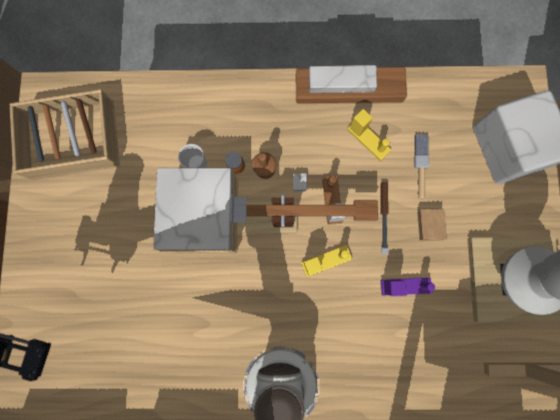

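```bash
python3 - <<'E'
import cv2
a=cv2.imread('pics/top0.png')[140:270,220:420];cv2.imwrite('pics/topc.png',cv2.resize(a,None,fx=4,fy=4,interpolation=2))
a=cv2.imread('pics/side0.png')[110:250,220:370];cv2.imwrite('pics/sidec.png',cv2.resize(a,None,fx=4,fy=4,interpolation=2))
E
```

```text
(no output)
```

View pics/topc.png

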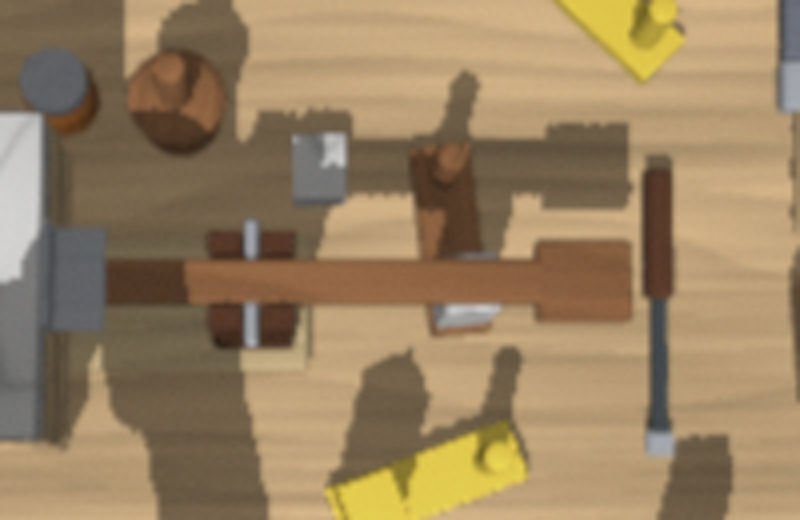

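View pics/sidec.png

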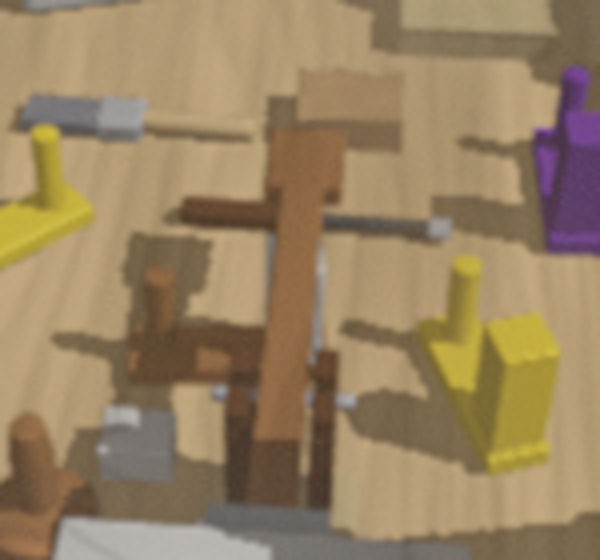

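```bash
python3 - <<'E'
from h import *
T=load('top0.png');S=load('side0.png')
t=lambda x,y:(220+x/4-.4,140+y/4-.4)
s=lambda x,y:(220+x/4-.4,110+y/4-.4)
for n,a,b in [('post',t(453,156),s(160,277)),('pin far',t(251,222),s(216,392)),('pin near',t(251,346),s(350,401)),('padfarL',t(632,241),s(271,134)),('padfarR',t(632,320),s(344,140)),('padnearR',t(537,320),s(337,203)),('padnearL',t(537,240),s(266,190)),('offcut top c',t(320,150),s(138,415))]:
    X,e,f=tri(T,a,S,b);print(n,X.round(1),round(e,1),round(f,1))
print('z135',[onz(T,*t(*p),135).round(1) for p in((632,241),(632,320),(537,320),(537,240))],'pin125',[onz(T,*t(*p),127).round(1) for p in((251,222),(251,346))])
print('post90',onz(T,*t(453,156),90),onz(S,*s(160,277),90))
print('sled',[onz(T,*t(*p),18).round(1) for p in((412,150),(468,145),(434,333),(492,328))])
print('pillar top108',[onz(T,*t(*p),108).round(1) for p in((436,327),(482,325),(497,308),(490,253))])
print('offcut',[onz(T,*t(*p),32).round(1) for p in((292,133),(347,132),(346,203),(293,203))])
print('chisel',[onz(T,*t(*p),15).round(1) for p in((645,170),(672,170),(645,296),(672,296))])
print('mallet',onz(T,*t(175,65),150),'yel',onz(T,*t(642,82),18))
E
```

```text
post [ 584.1 -151.6   90.2] 1.1 1.1
pin far [530.   -7.3 129.5] 1.3 1.3
pin near [445.9  -7.2 127.9] 3.0 3.0
padfarL [ 514.7 -268.4  129.3] 1.2 1.2
padfarR [ 460.9 -266.6  128.1] 1.8 1.8
padnearR [ 462.6 -203.3  121.3] 2.3 2.3
padnearL [ 514.7 -203.3  130.4] 0.2 0.2
offcut top c [593.8 -57.   51.1] 3.4 3.4
z135 [array([ 512.5, -267.1,  135. ]), array([ 458.3, -264.9,  135. ]), array([ 458.7, -200.9,  135. ]), array([ 513.7, -202.6,  135. ])] pin125 [array([529.2,  -7.1, 127. ]), array([443. ,  -6.8, 127. ])]
post90 [ 583.02852747 -151.50104046   90.        ] [ 585.20563988 -152.09014197   90.        ]
sled [array([ 604.2, -128.1,   18. ]), array([ 607.8, -170.7,   18. ]), array([ 463.9, -141.8,   18. ]), array([ 467.4, -185.2,   18. ])]
pillar top108 [array([ 457.6, -135. ,  108. ]), array([ 458.8, -166.9,  108. ]), array([ 470.6, -177.6,  108. ]), array([ 509.4, -173.8,  108. ])]
offcut [array([615. , -36.7,  32. ]), array([615.4, -78.2,  32. ]), array([560.7, -76.8,  32. ]), array([561.1, -37. ,  32. ])]
chisel [array([ 587.8, -304.7,   15. ]), array([ 587.7, -325.1,   15. ]), array([ 491.2, -300.8,   15. ]), array([ 491.1, -320.9,   15. ])]
mallet [635.23241186  44.32650169 150.        ] yel [ 655.92025729 -304.60652071   18.        ]
```

>>> step_arm([
  [100,[0,0,-0.4],[0,0,-1]],
  [50,[0,0,-0.4],[0,0,-1]],
  [15,[0,0,-0.2],[0,0,-0.8]],
  [15,[0.5,0.9,0],[0,0,0]],
  [15,[0.5,0.9,0],[0,0,0]],
  [15,[0.5,0.9,0],[0,0,0]],
  [15,[0.5,0.9,0],[0,0,0]],
  [15,[0.5,0.9,0],[0,0,0]],
  [15,[0.5,0.9,0],[0,0,0]],
  [15,[0.5,0.9,0],[0,0,0]],
])

```text
time: 0.93
tcp_pos: [258.2, 412.5, 246.0]
ee_rot: [0.008, 1.0, 0.01, -0.002]
wrist_force: [0.5, 0.4, 0.6]
gripper_width: 35.1
```

>>> step_arm([
  [15,[0.5,0.94,0],[0,0,0]],
  [15,[0.5,0.94,0],[0,0,0]],
  [15,[0.5,0.94,0],[0,0,0]],
  [15,[0.5,0.94,0],[0,0,0]],
  [15,[0.5,0.94,0],[0,0,0]],
  [15,[0.5,0.94,0],[0,0,0]],
  [15,[0.5,0.94,0],[0,0,0]],
  [15,[0.5,0.94,0],[0,0,0]],
  [15,[0.5,0.94,0],[0,0,0]],
  [15,[0.5,0.94,0],[0,0,0]],
])

```text
time: 1.77
tcp_pos: [416.2, 116.5, 247.9]
ee_rot: [0.009, 1.0, 0.012, -0.004]
wrist_force: [0.3, 0.7, 0.1]
gripper_width: 13.3
```

>>> step_arm([
  [15,[0.5,0.94,0],[0,0,0]],
  [15,[0.5,0.94,0],[0,0,0]],
  [15,[0.5,0.94,0],[0,0,0]],
  [15,[0.5,0.94,0],[0,0,0]],
  [15,[0.5,0.94,0],[0,0,0]],
  [15,[0.5,0.94,0],[0,0,0]],
  [15,[0.5,0.94,0],[0,0,0]],
  [15,[0.5,0.94,0],[0,0,0]],
])

```text
time: 2.43
tcp_pos: [543.2, -119.7, 248.6]
ee_rot: [0.008, 1.0, 0.012, -0.006]
wrist_force: [0.1, 1.2, 0.5]
gripper_width: 13.2
```

>>> step_arm([
  [15,[0.2,0.5,0.4],[0,0,0.3]],
  [15,[0.15,0.4,0.4],[0,0,0]],
  [15,[0,0,0.3],[0,0,0]],
  [15,[0,0,0],[0,0,0]],
])

```text
time: 2.77
tcp_pos: [555.5, -154.4, 211.8]
ee_rot: [0.008, 1.0, -0.007, -0.007]
wrist_force: [-0.6, -0.1, -0.5]
gripper_width: 13.1
```

```bash
python3 - <<'E'
from h import *
for n in('side','top'):
    d=snap(n,n+'1.png')
    a=cv2.imread('pics/%s1.png'%n); a=a[140:270,220:420] if n=='top' else a[60:250,200:390]
    cv2.imwrite('pics/%s1c.png'%n,cv2.resize(a,None,fx=4 if n=='top' else 3,fy=4 if n=='top' else 3,interpolation=2))
s=env.get_state();print(s['tcp_pos'],s['ee_rot'],s['wrist_force'])
E
```

```text
[ 556.43394863 -153.88429689  213.9977729 ] [ 0.00897528  0.99992856 -0.00566438 -0.00549891] [ 0.1454912  -0.3503693   0.92503373]
```

View pics/side1c.png

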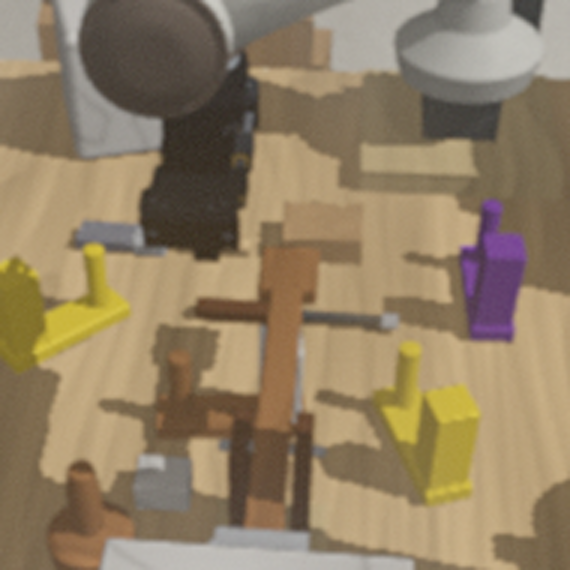

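View pics/top1c.png

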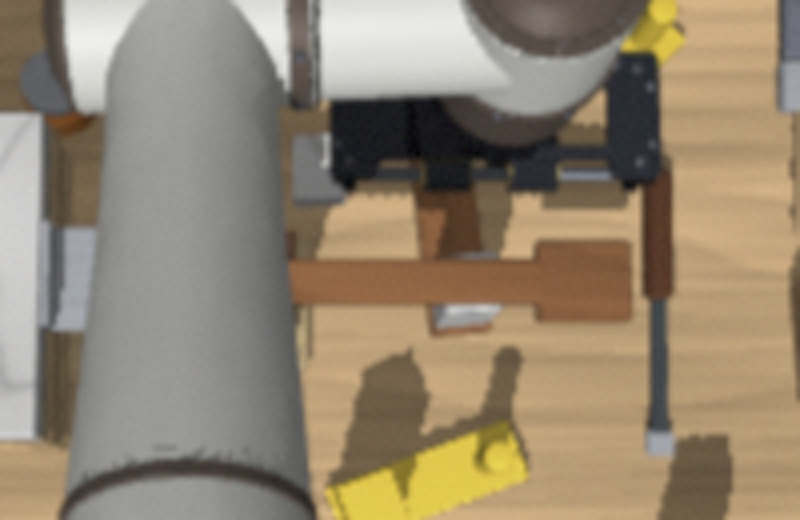

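>>> step_arm([
  [15,[0,-0.05,0.7],[0,0,0]],
  [15,[0.02,-0.05,0.7],[0,0,0]],
  [15,[0.02,-0.02,0.7],[0,0,0]],
  [15,[0.02,-0.02,0.7],[0,0,0]],
  [15,[0.02,-0.02,0.5],[0,0,0]],
  [15,[0,0,0],[0,0,0]],
])

```text
time: 3.37
tcp_pos: [562.0, -145.2, 120.3]
ee_rot: [0.01, 1.0, -0.001, 0.003]
wrist_force: [-0.4, 0.4, 0.3]
gripper_width: 12.9
```

```bash
python3 - <<'E'
from h import *
for n in('side','top'):
    d=snap(n,n+'2.png')
    a=cv2.imread('pics/%s2.png'%n); a=a[140:270,220:420] if n=='top' else a[60:250,200:390]
    cv2.imwrite('pics/%s2c.png'%n,cv2.resize(a,None,fx=4 if n=='top' else 3,fy=4 if n=='top' else 3,interpolation=2))
s=env.get_state();print(s['tcp_pos'],s['ee_rot'],s['wrist_force'])
E
```

```text
[ 564.00795725 -145.66304736  123.29213889] [ 1.00126514e-02  9.99935091e-01 -4.31418625e-04  5.41985613e-03] [ 0.23376151 -0.33647689  0.79670994]
```

View pics/side2c.png

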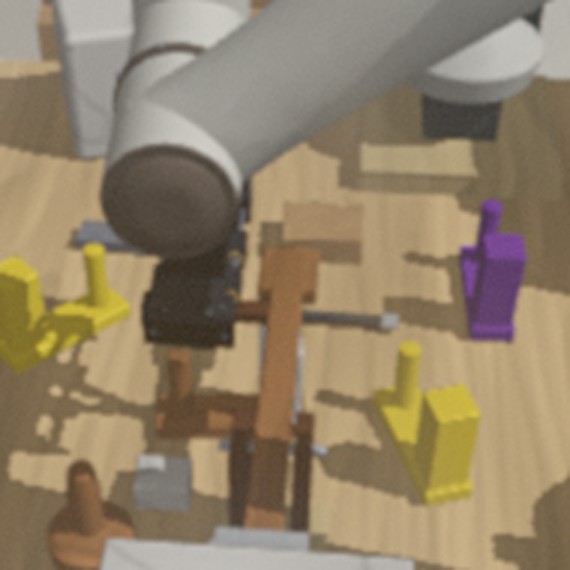

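View pics/top2c.png

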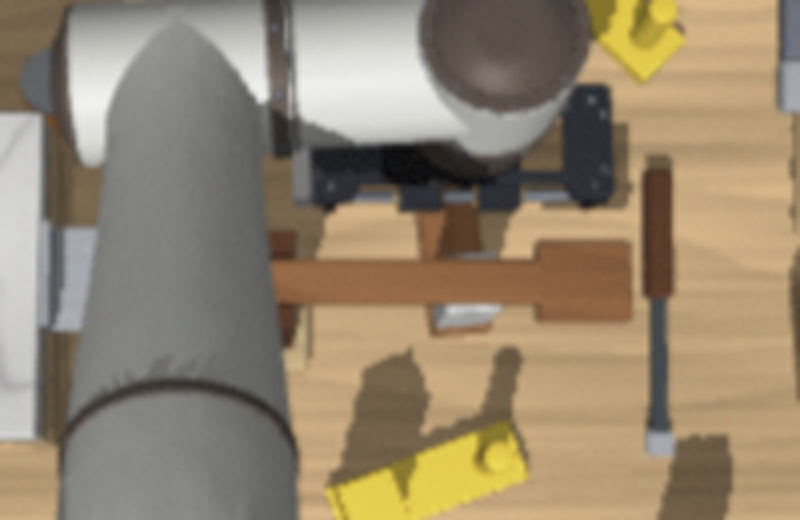

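>>> step_arm([
  [15,[-0.3,0.15,0],[0,0,0]],
  [15,[-0.1,0.05,0.2],[0,0,0]],
  [15,[0,0,0],[0,0,0]],
])

```text
time: 3.72
tcp_pos: [553.6, -151.3, 121.6]
ee_rot: [0.01, 1.0, 0.001, 0.01]
wrist_force: [0.0, -0.2, -0.3]
gripper_width: 12.9
```

>>> step_arm([
  [15,[0,0,0.5],[0.2,-0.2,0]],
  [15,[0,0,0.6],[0,0,0]],
  [15,[0,0,0.4],[0,0,0]],
  [15,[0,0,0],[0,0,0]],
])

```text
time: 4.05
tcp_pos: [556.1, -152.7, 80.6]
ee_rot: [0.002, 1.0, 0.001, 0.006]
wrist_force: [-0.1, -0.4, -0.7]
gripper_width: 12.6
```

>>> step_arm([
  [15,[-0.05,-0.05,0.4],[0,-0.1,0]],
  [15,[0,0,0.3],[0,0,0]],
  [15,[0,0,0],[0,0,0]],
])

```text
time: 4.3
tcp_pos: [555.8, -151.6, 60.3]
ee_rot: [0.002, 1.0, 0.001, 0.003]
wrist_force: [0.0, -0.6, -0.0]
gripper_width: 12.9
```

```bash
python3 - <<'E'
from h import *
for n in('side','top'):
    d=snap(n,n+'3.png')
    a=cv2.imread('pics/%s3.png'%n); a=a[140:270,220:420] if n=='top' else a[110:250,200:390]
    cv2.imwrite('pics/%s3c.png'%n,cv2.resize(a,None,fx=4,fy=4,interpolation=2))
s=env.get_state();print(s['tcp_pos'],s['ee_rot'],s['wrist_force'])
E
```

```text
[ 556.59773203 -151.71148464   61.47460748] [1.94461701e-03 9.99988577e-01 8.01271025e-04 4.29223077e-03] [-0.07510099 -0.71432819  0.57656942]
```

View pics/side3c.png

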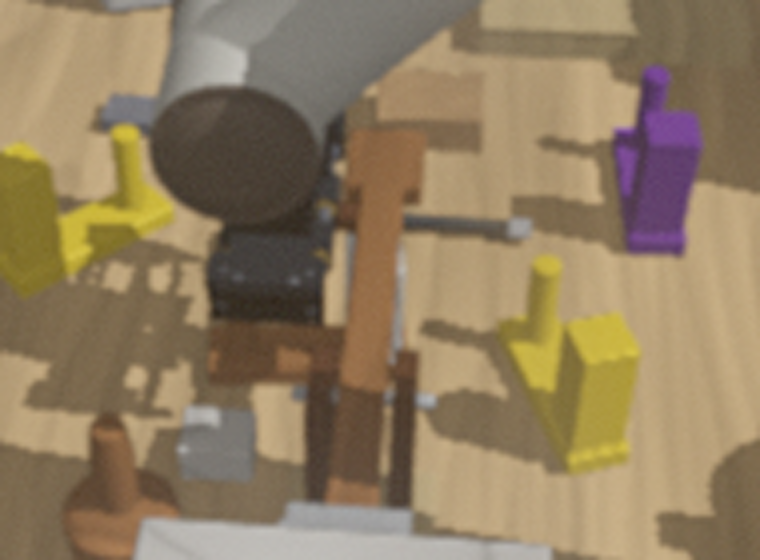

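View pics/top3c.png

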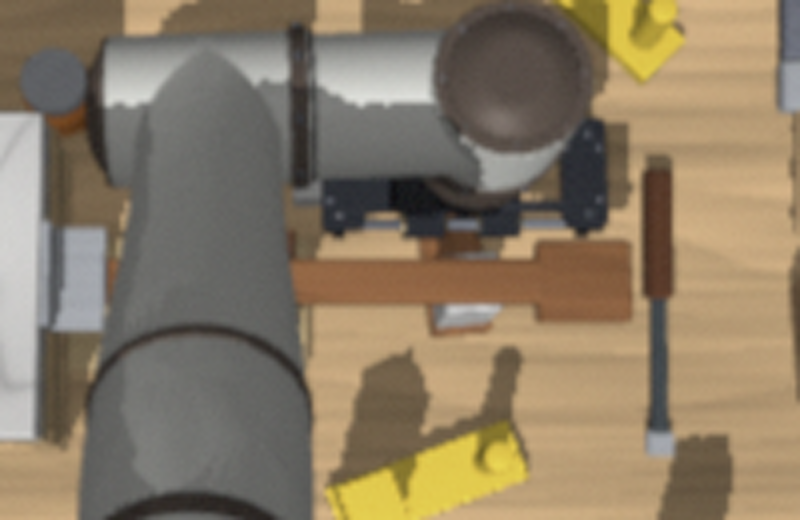

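>>> step_arm([
  [15,[0.3,0,0.1],[0,0,0]],
  [15,[0.3,0,0],[0,0,0]],
  [15,[0.3,0,0],[0,0,0]],
  [15,[0.3,0,0],[0,0,0]],
  [15,[0.3,0,0],[0,0,0]],
])

```text
time: 4.82
tcp_pos: [600.2, -151.9, 59.1]
ee_rot: [0.002, 1.0, 0.0, -0.001]
wrist_force: [-3.0, 0.7, 2.4]
gripper_width: 13.0
```

>>> step_arm([
  [15,[0.3,0,0],[0,0,0]],
  [15,[0.3,0,0],[0,0,0]],
  [15,[0.3,0,0],[0,0,0]],
  [15,[0.3,0,0],[0,0,0]],
  [15,[0.1,0,0],[0,0,0]],
])

```text
time: 5.23
tcp_pos: [643.4, -152.5, 59.1]
ee_rot: [0.002, 1.0, 0.0, -0.003]
wrist_force: [-4.5, -0.4, 2.7]
gripper_width: 13.1
```

```bash
python3 - <<'E'
from h import *
for n in('side','top'):
    d=snap(n,n+'4.png')
    a=cv2.imread('pics/%s4.png'%n); a=a[140:270,220:420] if n=='top' else a[110:250,200:390]
    cv2.imwrite('pics/%s4c.png'%n,cv2.resize(a,None,fx=4,fy=4,interpolation=2))
s=env.get_state();print(s['tcp_pos'],s['ee_rot'],s['wrist_force'])
E
```

```text
[ 643.42226425 -152.44118943   59.10240385] [ 2.13099371e-03  9.99995240e-01  9.81465154e-05 -2.22911565e-03] [-0.90654382 -0.18990334  0.05674696]
```

View pics/side4c.png

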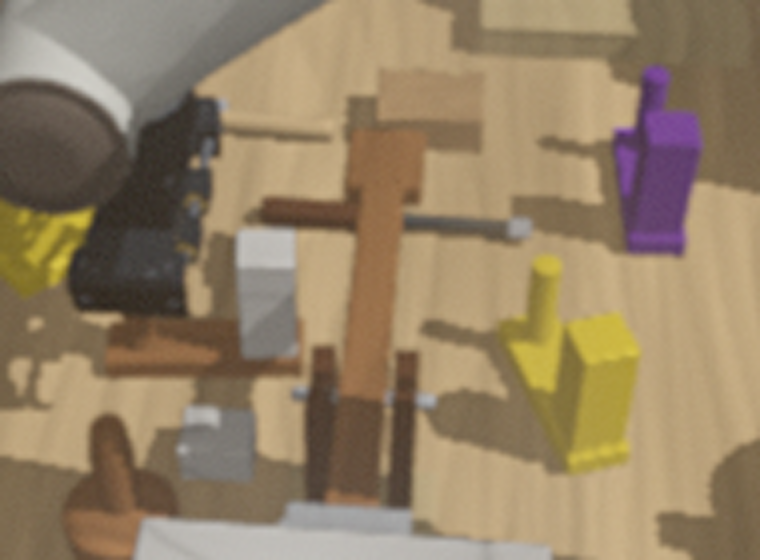

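View pics/top4c.png

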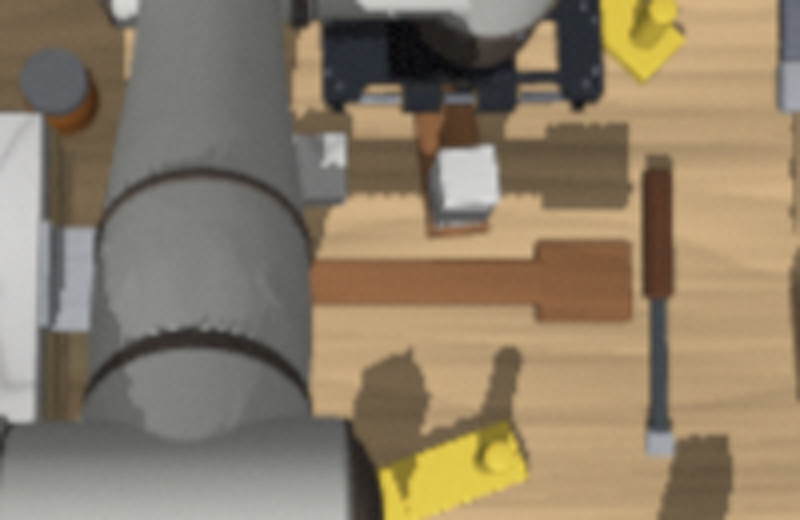

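```bash
python3 - <<'E'
from h import *
T=load('top4.png');S=load('side4.png')
print(tri(T,(220+466/4-.4,140+174/4-.4),S,(200+266/4-.4,110+250/4-.4)), onz(T,220+466/4-.4,140+174/4-.4,108))
E
```

```text
(array([ 566.13109871, -158.17644118,  110.71608383]), np.float64(0.782772032227174), np.float64(0.7827720322271644)) [ 565.91423744 -158.42236591  108.        ]
```

```bash
python3 - <<'E'
from h import *
T=load('top3.png');S=load('side3.png')
print(tri(T,(220+515/4,140+75/4),S,(200+235/4,110+150/4)))
E
```

```text
(array([ 601.36636807, -183.95376463,  179.800309  ]), np.float64(14.612586259147697), np.float64(14.612586259147779))
```

>>> step_arm([
  [15,[-0.3,0,0],[0,0,0]],
  [15,[-0.1,0,-0.6],[0,0,0]],
  [10,[0,0,-0.9],[0,0,0]],
  [5,[0,0,-0.9],[0,0,0]],
  [0,[0,0,-0.9],[0,0,0]],
  [0,[0,0,-0.9],[0,0,0]],
  [0,[-0.5,0.2,-0.3],[0,0,0]],
])

```text
time: 5.92
tcp_pos: [616.5, -156.5, 195.9]
ee_rot: [0.002, 1.0, 0.001, 0.0]
wrist_force: [0.8, -0.8, 0.9]
gripper_width: 0.9
```

>>> step_arm([
  [0,[-0.8,0.5,0],[0,0,0]],
  [0,[-0.8,0.5,0],[0,0,0]],
  [0,[-0.8,0.5,0],[0,0,0]],
  [0,[-0.8,0.5,0],[0,0,0]],
  [0,[-0.8,0.5,0.3],[0,0,0]],
  [0,[-0.3,0.2,0.3],[0,0,0]],
  [0,[0,0,0.2],[0,0,0]],
])

```text
time: 6.5
tcp_pos: [484.8, -240.3, 180.1]
ee_rot: [0.003, 1.0, 0.003, 0.017]
wrist_force: [0.5, 0.4, -0.2]
gripper_width: 0.4
```

```bash
python3 - <<'E'
from h import *
for n in('side','top'): d=snap(n,n+'5.png')
a=cv2.imread('pics/side5.png');b=cv2.imread('pics/top5.png')
cv2.imwrite('pics/both5.png',cv2.resize(np.hstack([a[60:400,180:480],b[80:420,130:430]]),(800,453)))
s=env.get_state();print(s['tcp_pos'],s['ee_rot'],s['wrist_force'])
E
```

```text
[ 486.19565041 -239.44276378  179.51774292] [0.00332507 0.99986419 0.00350592 0.01575622] [-0.19035743  0.31381163 -0.91068932]
```

View pics/both5.png

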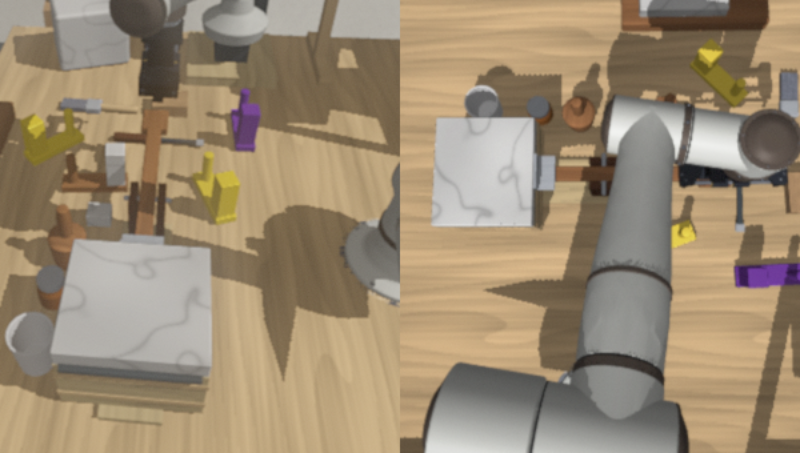

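>>> step_arm([
  [0,[0,0.05,0.5],[0,-0.4,0]],
  [0,[0,0,0.4],[0,0,0]],
  [0,[0,0,0.3],[0,0,0]],
  [0,[0,0,0],[0,0,0]],
])

```text
time: 6.93
tcp_pos: [492.3, -240.0, 144.7]
ee_rot: [0.005, 1.0, 0.005, 0.002]
wrist_force: [-0.4, 0.3, -1.3]
gripper_width: 0.3
```

>>> step_arm([
  [0,[-0.2,0,0.2],[0,0,0]],
  [0,[0,0,0.3],[0,0,0]],
  [0,[0,0,0.3],[0,0,0]],
  [0,[0,0,0.3],[0,0,0]],
])

```text
time: 7.27
tcp_pos: [489.6, -240.2, 114.9]
ee_rot: [0.007, 1.0, 0.008, 0.005]
wrist_force: [-1.7, 3.1, 7.7]
gripper_width: 0.8
```

>>> step_arm([
  [0,[-0.05,-0.03,0.3],[0.1,-0.1,0.1]],
  [0,[0,-0.03,0.3],[0,0,0]],
  [0,[0,-0.05,0.3],[0,0,0]],
  [0,[0,-0.07,0.3],[0,0,0]],
])

```text
time: 7.6
tcp_pos: [492.4, -236.8, 84.0]
ee_rot: [0.005, 1.0, 0.006, 0.006]
wrist_force: [-1.9, -1.3, 7.7]
gripper_width: 0.2
```

>>> step_arm([
  [0,[-0.15,-0.06,0.3],[0.1,-0.15,0.1]],
  [0,[-0.05,-0.1,0.3],[0,0,0]],
  [0,[0,-0.1,0.3],[0,0,0]],
  [0,[0,-0.1,0.3],[0,0,0]],
])

```text
time: 7.93
tcp_pos: [494.4, -229.6, 54.3]
ee_rot: [0.006, 1.0, 0.004, 0.009]
wrist_force: [-2.2, -0.0, 7.5]
gripper_width: 0.6
```

>>> step_arm([
  [0,[-0.15,-0.1,0.25],[0.1,-0.25,0]],
  [0,[-0.1,-0.1,0.25],[0,0,0]],
  [0,[-0.05,-0.1,0.2],[0,0,0]],
])

```text
time: 8.18
tcp_pos: [492.8, -223.2, 37.4]
ee_rot: [0.005, 1.0, 0.007, 0.006]
wrist_force: [-1.6, -4.0, 6.6]
gripper_width: 0.6
```

```bash
python3 - <<'E'
from h import *
for n in('side','top'): d=snap(n,n+'6.png')
a=cv2.imread('pics/side6.png');b=cv2.imread('pics/top6.png')
cv2.imwrite('pics/both6.png',cv2.resize(np.hstack([a[60:400,180:480],b[80:420,130:430]]),(800,453)))
s=env.get_state();print(s['tcp_pos'],s['ee_rot'],s['wrist_force'],s['time'])
E
```

```text
[ 492.50963264 -222.90962428   36.78730023] [0.00430408 0.99995082 0.00667628 0.00593852] [ 0.07211298 -2.28856715  1.73119028] 8.2833
```

View pics/both6.png

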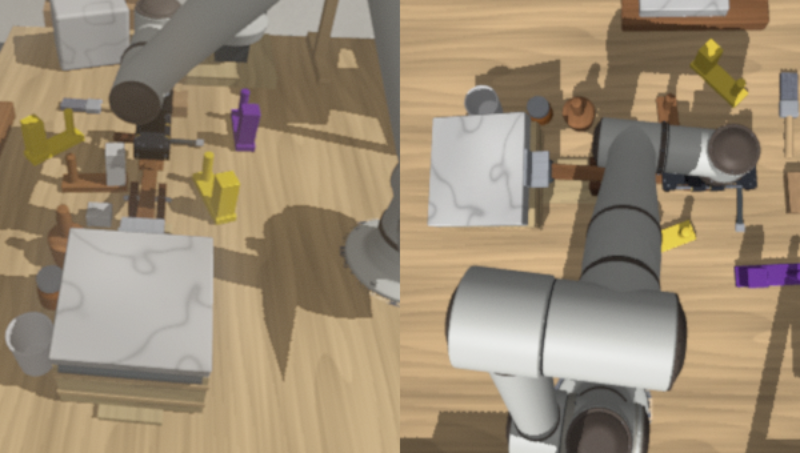

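>>> step_arm([
  [0,[-0.1,0,0.25],[0,0,0]],
  [0,[-0.05,0,0.25],[0,0,0]],
  [0,[0,0,0.15],[0,0,0]],
])

```text
time: 8.53
tcp_pos: [494.4, -225.5, 31.9]
ee_rot: [0.008, 1.0, 0.011, 0.011]
wrist_force: [-9.8, 1.6, 21.9]
gripper_width: 0.7
```

```bash
python3 - <<'E'
from h import *
for i in range(4):
    d=snap('side','side7.png')
    s=env.get_state();print(s['time'],s['tcp_pos'].round(1),s['ee_rot'].round(3),s['wrist_force'].round(1),np.abs(s['qd']).max().round(3))
snap('top','top7.png')
a=cv2.imread('pics/side7.png');b=cv2.imread('pics/top7.png')
cv2.imwrite('pics/both7.png',cv2.resize(np.hstack([a[80:310,200:400],b[130:360,180:380]]),(800,460),interpolation=2))
E
```

```text
8.5833 [ 494.5 -225.5   31.7] [0.008 1.    0.011 0.012] [-8.1  0.8 30.1] 0.008
8.6333 [ 494.5 -225.6   31.6] [0.008 1.    0.011 0.012] [-9.5  3.1 31.1] 0.002
8.6833 [ 494.5 -225.5   31.6] [0.008 1.    0.011 0.012] [-8.2  2.9 31.5] 0.001
8.7333 [ 494.4 -225.6   31.6] [0.008 1.    0.011 0.012] [-9.3  1.7 30.1] 0.001
```

View pics/both7.png

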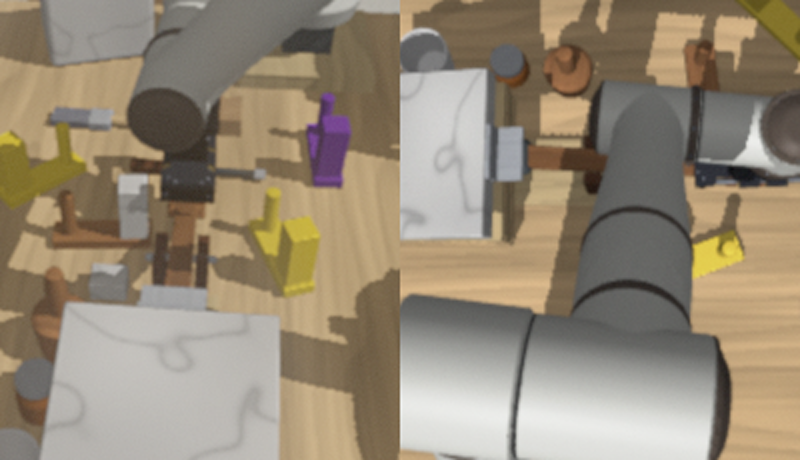

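```bash
python3 - <<'E'
from h import *
T=load('top7.png');S=load('side7.png');T0=load('top0.png');S0=load('side0.png')
print('now',tri(T,(224,165),S,(233,232)),tri(T,(224,250),S,(339.5,238)))
a=cv2.imread('pics/side0.png');b=cv2.imread('pics/top0.png')
cv2.imwrite('pics/both0.png',cv2.resize(np.hstack([a[80:310,200:400],b[130:360,180:380]]),(800,460),interpolation=2))
for th in(0,.1,.185,.23):
    # hinge y=333 z=135..., slab top 171, front edge y=133
    P=[[x,333-200*np.cos(th)-36*np.sin(th),135+200*np.sin(th)+36*np.cos(th)] for x in(376,596)]
    print(th,[np.round(proj(S,p)) for p in P],[np.round(proj(T,p)) for p in P])
E
```

```text
now (array([597.40000307, 143.09814447, 208.57764354]), np.float64(2.384026056545433), np.float64(2.3840260565452036)) (array([377.6164111 , 139.15855923, 205.1271296 ]), np.float64(3.049647537771961), np.float64(3.0496475377719454))
0 [array([340., 246.]), array([237., 240.])] [array([229., 250.]), array([230., 168.])]
0.1 [array([341., 239.]), array([237., 233.])] [array([228., 250.]), array([230., 166.])]
0.185 [array([342., 234.]), array([236., 228.])] [array([228., 249.]), array([229., 165.])]
0.23 [array([342., 232.]), array([236., 225.])] [array([227., 249.]), array([229., 164.])]
```

View pics/both0.png

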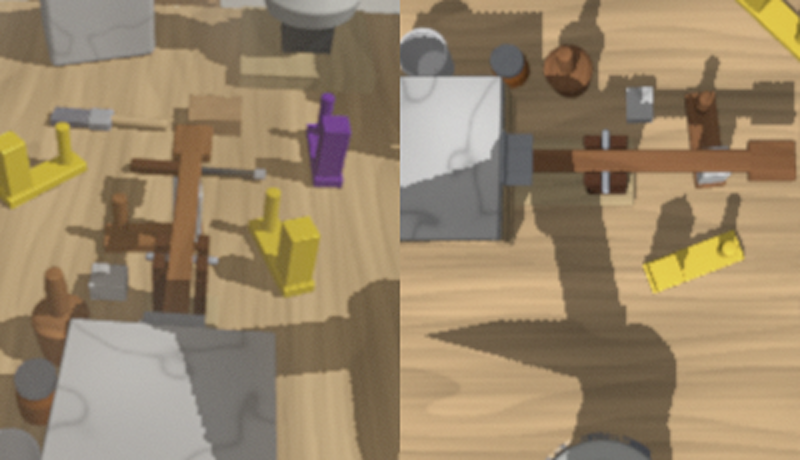

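```bash
python3 - <<'E'
from h import *
T=load('top7.png');S=load('side7.png')
for th in(0,.1,.185,.23):
    P=[[x,333-200*np.cos(th)+36*np.sin(th),135+200*np.sin(th)+36*np.cos(th)] for x in(376,596)]
    print(th,[np.round(proj(S,p),1) for p in P],[np.round(proj(T,p),1) for p in P])
for n in('0','7'):
  a=cv2.imread('pics/side%s.png'%n)[215:260,225:350];b=cv2.imread('pics/top%s.png'%n)[155:260,200:260]
  cv2.imwrite('pics/ls%s.png'%n,cv2.resize(a,None,fx=6,fy=6,interpolation=2));cv2.imwrite('pics/lt%s.png'%n,cv2.resize(b,None,fx=5,fy=5,interpolation=2))
a=np.vstack([cv2.imread('pics/ls0.png'),cv2.imread('pics/ls7.png')]);cv2.imwrite('pics/ls.png',a)
a=np.hstack([cv2.imread('pics/lt0.png'),cv2.imread('pics/lt7.png')]);cv2.imwrite('pics/lt.png',a)
E
```

```text
0 [array([340. , 246.3]), array([237.1, 239.9])] [array([228.6, 250.1]), array([229.9, 168.1])]
0.1 [array([341. , 242.1]), array([236. , 235.7])] [array([225.7, 249.7]), array([227.1, 166.3])]
0.185 [array([341.9, 239.2]), array([234.9, 232.7])] [array([222.6, 249.4]), array([224.1, 164.7])]
0.23 [array([342.4, 237.9]), array([234.2, 231.4])] [array([220.6, 249.2]), array([222.3, 163.9])]
```

View pics/ls.png

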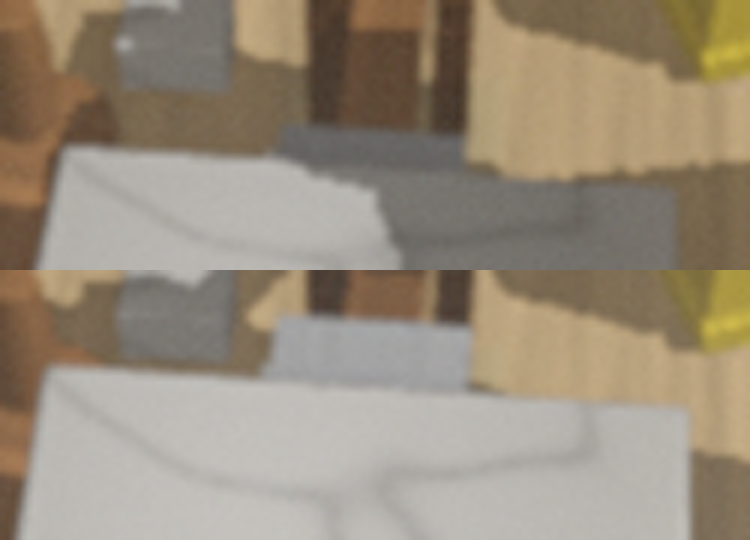

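View pics/lt.png

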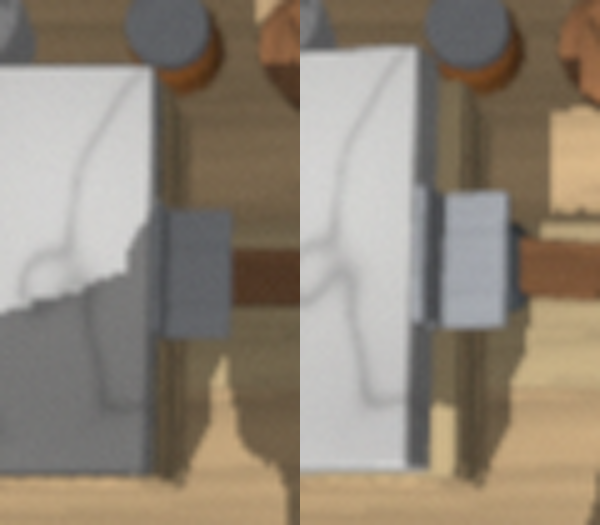

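```bash
python3 - <<'E'
from h import *
s=env.get_state();print(s['time'],s['tcp_pos'],s['wrist_force'])
print(env.hand_in())
E
```

```text
8.7833 [ 494.44229766 -225.57988159   31.62447631] [-9.36387098  1.6131578  31.12421166]
the job is handed in; nothing more can be done
None
```

I pushed the chock out by its post, pressed the lever's wide end down to the bench, and handed the job in at 8.8 s while still holding it down. No verdict comes back, so these are my last checks:

- **Chock:** The two views, taken before the press, put its pillar about 80 mm out from the lever's middle line. It was still upright on its sled in the last side picture.
- **Lever:** The fingertips were at 31.6 mm, close to the roughly 30 mm I worked out for the paddle top when fully down. They pressed with a steady 31 N or so downward. There was also a sideways force of about 9 N, probably friction against the paddle.
- **Lid:** Its front edge moved by as much as an opening of about 0.22–0.23 rad would give, compared with the start pictures. I misread this at first because of a sign error in my lid model. The corrected model agrees in both views.
- **Other things:** None of the other things that could be seen in the pictures appeared to have moved. The arm hid parts of the bench, and I did not measure each one.

Two checks fell short:

- **Arm clearance:** My attempt to triangulate the arm's height over the cradle was unreliable, so I judged that clearance by eye.
- **Fingertips off centre:** They ended about 8 mm off the paddle's centre line, still well on its 56 mm width.

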